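# Latch the curing case on the mending table

## Robot

A 6-joint arm with a two-finger parallel gripper is mounted at the origin on the work surface. World frame = base frame: x ahead of the robot, y to its left, z up, the work surface at z = 0. Lengths are in m, angles in rad, forces in N, time in s.
With the tool pointing down it reaches from about 0.375 to 0.9 m from the base axis. Payload 3.1 kg.
Tool frame: the origin (TCP) lies midway between the tips of the shut fingers; the grasp point (between the pads) lies 19 mm behind it; z points along the fingers, y is the line along which they close (so a half turn about z gives the same grasp; the last joint's range is limited). The gripper opens to 85 mm and grips with 20 to 120 N. Pads are 22 mm wide; open, the fingers measure 114 mm over their backs; the gripper's body (76 mm by 85 mm) begins 54 mm behind the grasp point. The pads swing forward as they close: fully open they stand 13 mm farther back than shut.
Start: joints at [1.044, 0.527, 1.433, -0, 1.181, -0.178], TCP at [0.213, 0.588, 0.231] pointing down, gripper open.
Joint ranges: [-3.08, 3.08], [-0.75, 2.2], [0.22, 2.44], [-1.43, 4.57], [0, 2.65], [-2.85, 2.85]. Speed limits (rad/s): [2.79, 2.79, 3.14, 3.14, 3.14, 3.14].

## Interface

Orientations are given as a unit quaternion [x, y, z, w].
In Python, from station import manip gives the robot as it stands. The module is installed in compiled form; this text tells all that it offers.
- The arm moves only by the tool apply_moves, never from a script. Its arguments are lists of equal length, an entry for each row: "claw": the gripper's target within -1 to 1 (fully open at 1, half-way at 0, shut at -1); "travel": the shift along the tool's x, y, z scaled (see below), a list of three; "turn": the turn, a rotation vector about the tool's x, y, z scaled (see below), a list of three. In form: {"claw": [claw, ...], "travel": [[dx, dy, dz], ...], "turn": [[rx, ry, rz], ...]}. A call has 1 to 5 rows; each row is the pose to reach, as a shift and turn from the pose commanded when the call began, along the tool's axes at that moment, turning the shorter way round; what a row does not reach only later rows make up. The controller multiplies each number of a shift by 800 mm and each number of a turn by 180 degrees. A row lasts 1/12 s, in which the tool goes at most 41.7 mm and 7.16 degrees, less where a joint would pass 70% of its speed; a pose out of reach is approached as far as the arm can. A call with a number of a shift or a turn outside -1 to 1 is refused whole. A call with a gripper value outside its range is refused whole. The fingers move at their own pace and stop on an object; "newtons" is the grip in N (left out, the last holds). Time passes only in rows, so rows that repeat a pose let the fingers close. It gives the time, the measured TCP pose, the force, the opening and the grip force at its end, in the units of the state.
- manip.sense(): the state, without advancing time (a new reading comes with each control period).
- manip.snapshot(name): name is "scene" or "top" or "wrist"; returns a dict with "pixels" (480x640x3 uint8, red, green, blue), "depth" (480x640 float32, m along the optical axis (not along the pixel's ray), 0 where there is no reading), "intrinsics" (3x3 intrinsics, pixels), "k1" (the pictures are not rectified: a ray, as slopes to the right and down, at radius r is drawn at 1 + k1 r^2 times it, then the intrinsics apply), "R" (3x3) and "t" (3): a world point X has camera coordinates R X + t. Camera axes: x right, y down, z forward; pixel columns grow to the right and rows downward; lengths in m; the calibration is good to about 2 mm. A picture is of the moment at which its call begins.
- manip.sign_off(): hands the job in; it is judged then, once.
The state is a dict: "t": time; "q": joint angles; "qd": joint speeds; "tau": joint torques, N m; "tcp_pos": TCP position; "tool_rot": TCP orientation; "force": force on the tool from outside, world axes, zero at the start; "ft_torque": the same for the moment, N m; "finger_gap": opening from 0.0 (shut) to 1.0 (fully open); "gripper_force": force on a finger pad.
Only numpy, scipy, OpenCV 4.12 (cv2) and the standard library are available. Lean on these libraries where they do the work, as an engineer would, in place of code of your own. Each camera call takes 0.05 s, during which the arm holds its last target. There are 200 camera calls.

## Task

Close the draw latch of the sage-green curing case, the one with the mended saucer under its clear lid: tip the latch's red-tabbed claw over so that it hooks over the brass keeper on the lid, and only then push the black lever over backwards, away from the keeper, and press it down flat past centre so that the claw stays hooked and the latch stays shut by itself. Do not touch the indigo case.

Things in the scene. Friction and masses are not known exactly. Their poses are not given: they have to be found in the camera images.
- case: Sage-green curing case with a mended saucer under its clear lid, fixed to the table, 270 x 170 mm, 60 mm high, yaw up to 0.45 rad; it may be the left or the right case. Origin on its centre line at table level, 115 mm from the lever end, 155 mm from the lid end. x runs along the latch from lever to keeper (away from the robot at yaw 0), z up. The lid is sprung and gives 3 mm towards the lever.
- keeper (a point): Top of the brass hook on the lid, 73 mm above the table, 13 mm above the lid, 16 mm wide; axes as case. The point lies on the post's +x face, from which a lip 4 mm thick and 5 mm long sticks out to +x. The claw's bar belongs in the 9 mm gap under that lip.
- claw_bar (a point): Middle of the bar of the claw, a wire loop (wires 5 mm thick, 28 mm apart). x: from its hinge, 72 mm back on the lever, to the bar; z: upper side; y: case y. Past the bar a red tab, 28 wide, 24 long, bends 28 deg to +z. It starts 68 to 88 deg above level, held by light friction; pushed from the lever's side over to the keeper (0.3 N) it falls below about 60 deg, bar on the lid just past the lip.
- lever_tip (a point): Tip of the black-gripped lever, 16 mm wide, 9 mm thick. z: from pivot to tip; x: the side that faces the keeper while it stands. The pivot is 65 mm back along -z, 70 mm above the table, 52.5 mm from keeper towards the case's -x. The claw hinges on it 20 mm from the pivot, so swinging the lever with the claw unhooked lifts the claw up and back.
- lever (a joint): Lever angle (rad): 0 upright, growing as it swings away from the keeper, 1.57 flat on its stop, shut. Starts between -0.15 and 0.1; stays where it is left. With the claw hooked it resists with about 3 N at the grip up to dead centre at about 1.4, then pulls itself shut.
- spare_case: The indigo case: same size and same open latch, empty, to be left alone. Origin and axes as case; its lever stands 30 mm from the origin towards -x and its raised claw reaches 185 mm above the table.

How it is judged:
By the outcome, as a careful person would: the job done as asked, in the order asked, and still so for the second after the job is handed in, with the robot touching nothing.
It also fails if it takes over 40 s, if anything falls off the work surface, if the arm or the gripper's body presses on something with over 40 N, if the wrist force passes 120 N, or if a joint passes its speed limit or range.

## Working session

There is one attempt and no reset: what is moved stays moved. The work goes in short steps, Python scripts to look and compute and a tool call to move; the robot and the scene stay as the last step left them, time stands still between calls to the robot, and variables do not carry over. Pictures are saved under pics/ and viewed, at most 10 in all, crops included, and the job is handed in when it is done.

Besides the shell and the picture viewer there is one more tool, called after "Request:" by a JSON object that holds its "method" and its "body", one argument or row to a line. apply_moves: Moves the arm, as the interface text tells. Shifts and turns lie within -1 to 1; 1 stands for 800 mm of shift or 180 degrees of turn. Its arguments: {"type":"object","properties":{"claw":{"type":"array","items":{"type":"number"}},"travel":{"type":"array","items":{"type":"array","items":{"type":"number"}}},"turn":{"type":"array","items":{"type":"array","items":{"type":"number"}}},"newtons":{"type":"number"}},"required":["claw","travel","turn"]}

```bash
mkdir -p pics; cat > h.py <<'E'
import numpy as np,cv2
from station import manip
from scipy.spatial.transform import Rotation as Rn
def snap(n,f=None):
    s=manip.snapshot(n)
    np.savez('last_'+n,**{k:np.array(v) for k,v in s.items()})
    if f: cv2.imwrite('pics/'+f,s['pixels'][:,:,::-1])
    return s
def load(n): return dict(np.load('last_'+n+'.npz'))
def ray(s,u,v):
    K=s['intrinsics'];d=np.array([(u-K[0,2])/K[0,0],(v-K[1,2])/K[1,1]]);p=d.copy()
    for _ in range(20): p=d/(1+float(s['k1'])*(p@p))
    return np.array([p[0],p[1],1.])
def px(s,u,v,r=1):
    d=s['depth'][v-r:v+r+1,u-r:u+r+1];d=d[d>0]
    if len(d)==0:return None
    return s['R'].T@(ray(s,u,v)*np.median(d)-s['t'])
def atz(s,u,v,z):
    c=-s['R'].T@s['t'];w=s['R'].T@ray(s,u,v);return c+w*(z-c[2])/w[2]
def cloud(s):
    K=s['intrinsics'];v,u=np.mgrid[:480,:640];d=np.stack([(u-K[0,2])/K[0,0],(v-K[1,2])/K[1,1]],-1);p=d.copy()
    for _ in range(20): p=d/(1+float(s['k1'])*(p**2).sum(-1,keepdims=True))
    P=np.concatenate([p,np.ones(p.shape[:2]+(1,))],-1)*s['depth'][...,None]
    return (P-s['t'])@s['R']
def rel(pos,R):
    """travel/turn numbers from current commanded (measured) pose"""
    s=manip.sense();R0=rot(s)
    return R0.T@(np.array(pos)-s['tcp_pos'])/.8,Rn.from_matrix(R0.T@R).as_rotvec()/np.pi
def rot(s):
    r=np.array(s['tool_rot']);return r if r.shape==(3,3) else Rn.from_quat(r).as_matrix()
E
python3 - <<'E'
from h import *
snap('scene','s1.png');snap('top','t1.png');s=manip.sense();print(s['t'],s['tcp_pos'],s['tool_rot'],s['force'])
E
```

```text
0.1 [0.21265244 0.58702355 0.23042415] [ 1.73021074e-01  9.84917636e-01 -9.17128416e-04 -3.43253620e-04] [ 0.28413053  0.19835537 -0.52653417]
```

View pics/s1.png

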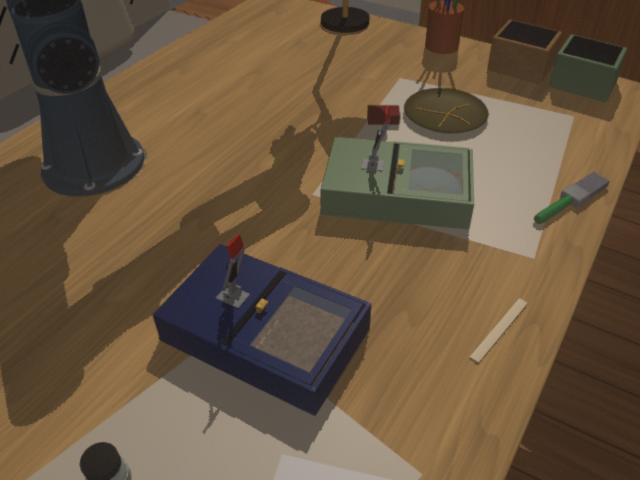

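View pics/t1.png

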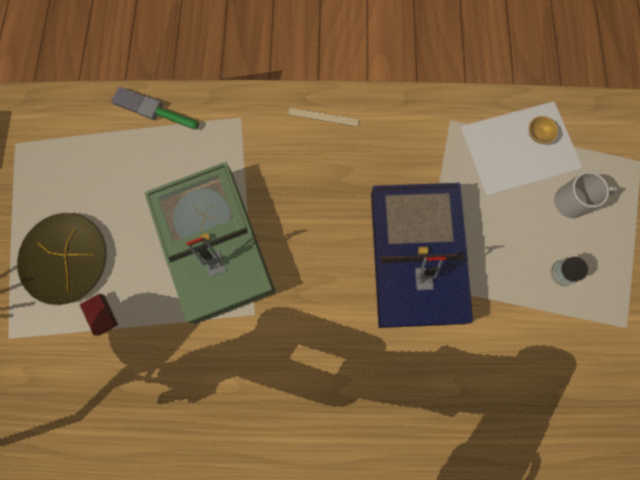

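The scene view shows the sage case at (400,180) with its lever near (378,150) and red tab at (384,114). In the top view its corners are at (146,192), (227,165), (273,291), (191,321) and the latch is near (207,253). The indigo case is to its right.

```bash
python3 - <<'E'
from h import *
t=load('top');s=load('scene')
for c in [(146,192),(227,165),(273,291),(191,321)]: print(c,atz(t,*c,.06).round(4))
c=[atz(t,*c,.06) for c in [(146,192),(227,165),(273,291),(191,321)]]
lid=(c[0]+c[1])/2;lev=(c[2]+c[3])/2;x=(lid-lev);print(np.linalg.norm(x));x/=np.linalg.norm(x)
o=lev+x*.115;yaw=np.arctan2(x[1],x[0]);print('o',o,'yaw',yaw)
for n,S in(('top',t),('scene',s)):
    P=cloud(S);d=P-o;cx=d[...,0]*x[0]+d[...,1]*x[1];cy=-d[...,0]*x[1]+d[...,1]*x[0]
    rgb=S['pixels'].astype(int)
    near=(abs(cx)<.11)&(abs(cy)<.05)&(S['depth']>0)
    red=near&(rgb[...,0]>90)&(rgb[...,1]<60)&(P[...,2]>.08)
    for nm,m in(('red',red),('dark',near&(rgb.max(-1)<60)&(P[...,2]>.085)),('brass',near&(rgb[...,0]>130)&(rgb[...,2]<80)&(rgb[...,1]>80)),('tall',near&(P[...,2]>.08))):
        if m.sum(): 
            q=np.stack([cx[m],cy[m],P[...,2][m]],1);print(n,nm,m.sum(),np.percentile(q,[3,50,97],axis=0).round(3).tolist())
a=cv2.resize(t['pixels'][210:290,160:260],None,fx=6,fy=6,interpolation=3)[:,:,::-1]
b=cv2.resize(s['pixels'][95:185,340:430],None,fx=5.3,fy=5.3,interpolation=3)[:480,:,::-1]
b=cv2.resize(b,(200*480//200,480)) 
im=np.zeros((480,1080,3),np.uint8);im[:,:600]=a;im[:,600:]=b
cv2.imwrite('pics/c1.png',cv2.resize(im,(800,356)))
E
```

```text
(146, 192) [0.6705 0.3621 0.06  ]
(227, 165) [0.7271 0.2056 0.06  ]
(273, 291) [0.4815 0.1056 0.06  ]
(191, 321) [0.4238 0.2549 0.06  ]
0.26711194602744487
o [0.55861846 0.2248611  0.06      ] yaw 0.3982535587981952
top red 34 [[-0.01, -0.01, 0.172], [-0.009, 0.003, 0.181], [-0.008, 0.015, 0.185]]
top dark 122 [[-0.028, -0.004, 0.093], [-0.023, 0.003, 0.128], [-0.012, 0.015, 0.139]]
top brass 29 [[-0.007, -0.011, 0.062], [0.026, -0.001, 0.074], [0.033, 0.01, 0.182]]
top tall 366 [[-0.029, -0.012, 0.091], [-0.018, 0.003, 0.133], [-0.006, 0.018, 0.184]]
scene red 29 [[-0.01, -0.011, 0.171], [-0.007, 0.002, 0.181], [-0.004, 0.016, 0.184]]
scene dark 56 [[-0.028, -0.014, 0.093], [-0.022, -0.003, 0.124], [-0.014, 0.002, 0.137]]
scene brass 28 [[0.02, -0.005, 0.072], [0.024, 0.002, 0.074], [0.03, 0.01, 0.077]]
scene tall 287 [[-0.028, -0.014, 0.086], [-0.016, -0.005, 0.135], [-0.003, 0.017, 0.182]]
```

View pics/c1.png

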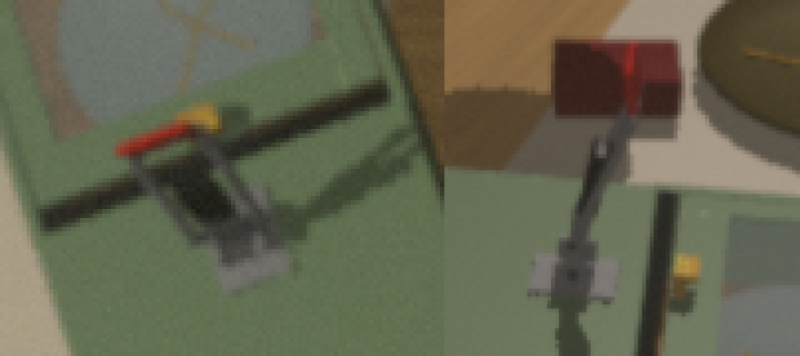

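In the crop, the red tab runs from (118,150) to (190,128), the brass keeper is at (208,118), and the lever sits between the wires. I have the case frame, so I'll plan the approach behind the claw.

```bash
cat >> h.py <<'E'
O=np.array([.5586,.2249,0]);YAW=.398
X=np.array([np.cos(YAW),np.sin(YAW),0]);Y=np.array([-X[1],X[0],0])
RT=np.stack([-X,Y,[0,0,-1]],1)   # tool x=-case x, y=+case y, z down
def go(x,y,z):
    a,b=rel(O+x*X+y*Y+np.array([0,0,z]),RT);print((x,y,z),'travel',a.round(4),'turn',b.round(4))
def where():
    s=manip.sense();d=np.array(s['tcp_pos'])-O
    print('t',s['t'],'case',(d@X).round(4),(d@Y).round(4),d[2].round(4),'F',np.round(s['force'],2),'gap',s['finger_gap'],'q',np.round(s['q'],2))
E
python3 -c "
from h import *
print(np.linalg.det(RT));where();go(-.075,.002,.23);go(-.075,.002,.158)"
```

```text
1.0
t 0.1 case -0.1786 0.4679 0.2304 F [ 0.28  0.2  -0.53] gap 1.0027150245922785 q [ 1.04  0.53  1.43  0.    1.18 -0.18]
(-0.075, 0.002, 0.23) travel [-0.4903 -0.3399  0.001 ] turn [-0.0005 -0.0003 -0.2374]
(-0.075, 0.002, 0.158) travel [-0.4903 -0.3398  0.091 ] turn [-0.0005 -0.0003 -0.2374]
```

Request:
{"method": "apply_moves", "body": {
  "claw": [-1,-1,-1,-1,-1],
  "newtons": 40,
  "travel": [
    [-0.49,-0.34,0],
    [-0.49,-0.34,0],
    [-0.49,-0.34,0],
    [-0.49,-0.34,0],
    [-0.49,-0.34,0]
  ],
  "turn": [
    [0,0,-0.237],
    [0,0,-0.237],
    [0,0,-0.237],
    [0,0,-0.237],
    [0,0,-0.237]
  ]
}}

```text
t: 0.52
tcp_pos: [0.3265, 0.4269, 0.231]
tool_rot: [-0.121, 0.993, -0.0, -0.0]
force: [0.0, 0.5, -1.1]
finger_gap: 0.302
gripper_force: 0.0
```

```bash
python3 -c "
from h import *
where();go(-.075,.002,.23);go(-.075,.002,.158)"
```

```text
t 0.5167 case -0.1357 0.2762 0.231 F [ 0.03  0.51 -1.15] gap 0.3023945292436718 q [ 0.71  0.41  1.65 -0.    1.08 -1.1 ]
(-0.075, 0.002, 0.23) travel [-0.1278 -0.327   0.0013] turn [-0.0001 -0.0003 -0.0493]
(-0.075, 0.002, 0.158) travel [-0.1279 -0.3269  0.0913] turn [-0.0001 -0.0003 -0.0493]
```

Request:
{"method": "apply_moves", "body": {
  "claw": [-1,-1,-1,-1,-1],
  "travel": [
    [-0.115,-0.3,0],
    [-0.115,-0.3,0],
    [-0.115,-0.3,0],
    [-0.115,-0.3,0],
    [-0.115,-0.3,0]
  ],
  "turn": [
    [0,0,-0.03],
    [0,0,-0.03],
    [0,0,-0.03],
    [0,0,-0.03],
    [0,0,-0.03]
  ]
}}

```text
t: 0.93
tcp_pos: [0.4447, 0.2552, 0.2311]
tool_rot: [-0.165, 0.986, -0.0, -0.0]
force: [0.9, 0.7, -0.4]
finger_gap: -0.001
gripper_force: 0.0
```

Request:
{"method": "apply_moves", "body": {
  "claw": [-1,-1,-1],
  "travel": [
    [-0.02,-0.04,0],
    [-0.02,-0.04,0],
    [-0.02,-0.04,0]
  ],
  "turn": [
    [0,0,0],
    [0,0,0],
    [0,0,0]
  ]
}}

```text
t: 1.18
tcp_pos: [0.471, 0.2304, 0.231]
tool_rot: [-0.163, 0.987, 0.0, -0.0]
force: [0.2, -0.2, -0.0]
finger_gap: -0.0
gripper_force: 0.0
```

```bash
python3 -c "
from h import *
where();go(-.075,.002,.23);go(-.065,.002,.158)
snap('wrist','w1.png');snap('scene')
s=load('scene');P=cloud(s);d=P-O;m=(abs(d@X)<.12)&(abs(d@Y)<.04)&(d[...,2]>.17)
print(np.percentile(np.stack([d@X,d@Y,d[...,2]],-1)[m],[2,25,50,75,98],axis=0).round(3))
"
```

```text
t 1.1833 case -0.0786 0.039 0.231 F [ 0.23 -0.16 -0.  ] gap -0.00027927577813656695 q [ 0.24  0.39  1.68  0.    1.07 -1.66]
(-0.075, 0.002, 0.23) travel [-0.0078 -0.0459  0.0012] turn [ 0.0001 -0.0001 -0.0227]
(-0.065, 0.002, 0.158) travel [-0.0203 -0.045   0.0912] turn [ 0.0001 -0.0001 -0.0227]
[[-0.099 -0.02   0.182]
 [-0.085 -0.001  0.294]
 [-0.076  0.007  0.324]
 [-0.069  0.023  0.347]
 [-0.008  0.036  0.37 ]]
```

View pics/w1.png

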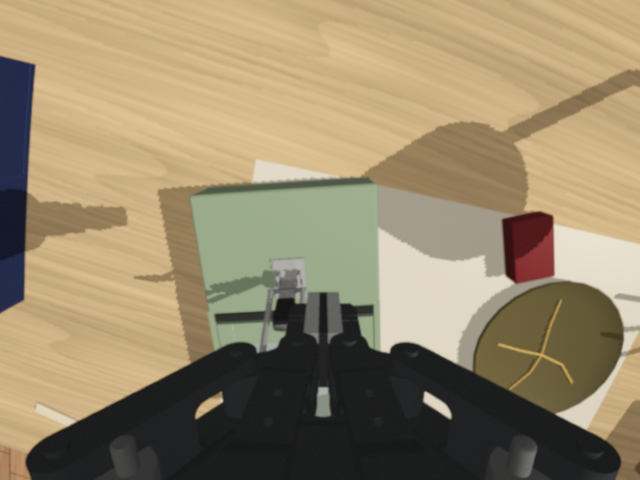

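The wrist view shows the shut fingers at (322,320) and the latch base at (288,275), still a little off in y. Next I move over it and down behind the claw.

Request:
{"method": "apply_moves", "body": {
  "claw": [-1,-1,-1,-1,-1],
  "travel": [
    [-0.008,-0.045,0.03],
    [-0.012,-0.045,0.09],
    [-0.012,-0.045,0.09],
    [-0.012,-0.045,0.09],
    [-0.012,-0.045,0.09]
  ],
  "turn": [
    [0,0,-0.023],
    [0,0,-0.023],
    [0,0,-0.023],
    [0,0,-0.023],
    [0,0,-0.023]
  ]
}}

```text
t: 1.7
tcp_pos: [0.4893, 0.2023, 0.1595]
tool_rot: [-0.201, 0.98, 0.0, -0.001]
force: [0.4, 0.2, 0.7]
finger_gap: 0.001
gripper_force: 0.0
```

```bash
python3 -c "
from h import *
where();go(.005,.002,.158);go(-.02,.002,.158)"
```

```text
t 1.7 case -0.0726 0.006 0.1595 F [0.38 0.2  0.66] gap 0.0007050330208659987 q [ 0.18  0.5   1.74  0.    0.9  -1.8 ]
(0.005, 0.002, 0.158) travel [-0.097  -0.0057  0.0017] turn [ 0.0002 -0.0006  0.0023]
(-0.02, 0.002, 0.158) travel [-0.0657 -0.0055  0.0017] turn [ 0.0002 -0.0006  0.0023]
```

Request:
{"method": "apply_moves", "body": {
  "claw": [-1,-1,-1,-1,-1],
  "travel": [
    [-0.03,-0.004,0.002],
    [-0.045,-0.004,0.002],
    [-0.055,-0.004,0.002],
    [-0.065,-0.004,0.002],
    [-0.075,-0.004,0.002]
  ],
  "turn": [
    [0,0,0],
    [0,0,0],
    [0,0,0],
    [0,0,0],
    [0,0,0]
  ]
}}

```text
t: 2.12
tcp_pos: [0.5471, 0.2227, 0.159]
tool_rot: [-0.201, 0.98, 0.0, 0.001]
force: [-0.4, 0.8, -0.1]
finger_gap: 0.002
gripper_force: 0.0
```

Request:
{"method": "apply_moves", "body": {
  "claw": [-1,-1,-1,-1],
  "travel": [
    [-0.01,0,0],
    [-0.02,0,0],
    [-0.025,0,0],
    [-0.025,0,0]
  ],
  "turn": [
    [0,0,0],
    [0,0,0],
    [0,0,0],
    [0,0,0]
  ]
}}

```text
t: 2.45
tcp_pos: [0.5664, 0.2299, 0.1578]
tool_rot: [-0.2, 0.98, 0.0, 0.0]
force: [0.3, 0.8, -0.2]
finger_gap: -0.002
gripper_force: 0.0
```

```bash
python3 -c "
from h import *
where()
s=snap('scene');a=s['pixels'][60:220,290:500,::-1];cv2.imwrite('pics/s2.png',cv2.resize(a,None,fx=3.5,fy=3.5,interpolation=3))"
```

```text
t 2.45 case 0.0091 0.0015 0.1578 F [ 0.34  0.75 -0.17] gap -0.001813685805371833 q [ 0.2   0.6   1.54  0.    1.01 -1.77]
```

View pics/s2.png

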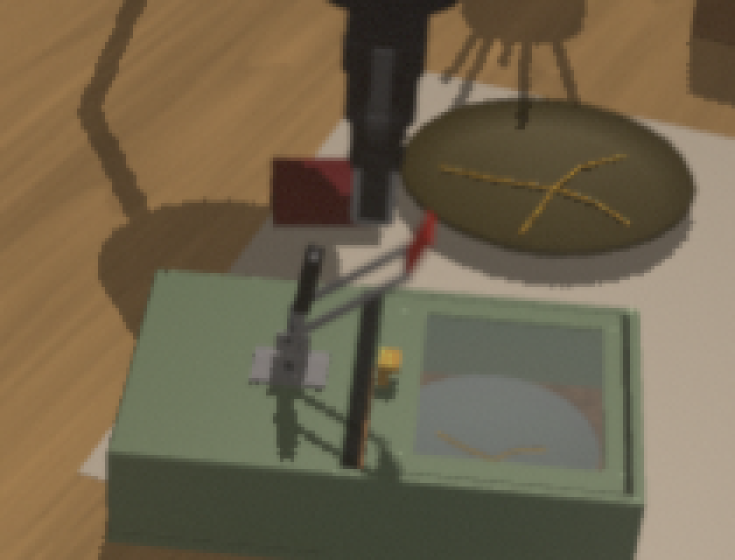

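The claw is tipping over towards the keeper, with its tab at (420,240) and the lever still upright. It may still be falling, so I let time pass and check.

Request:
{"method": "apply_moves", "body": {
  "claw": [-1,-1,-1,-1],
  "travel": [
    [0,0,0],
    [0,0,0],
    [0,0,0],
    [0,0,0]
  ],
  "turn": [
    [0,0,0],
    [0,0,0],
    [0,0,0],
    [0,0,0]
  ]
}}

```text
t: 2.83
tcp_pos: [0.5651, 0.2294, 0.1577]
tool_rot: [-0.2, 0.98, -0.0, -0.0]
force: [0.1, -0.3, 0.8]
finger_gap: -0.002
gripper_force: 0.0
```

```bash
python3 -c "
from h import *
where();go(.009,.002,.12)
s=snap('scene');a=s['pixels'][60:220,290:500,::-1];cv2.imwrite('pics/s3.png',cv2.resize(a,None,fx=3.5,fy=3.5,interpolation=3))
P=cloud(s);d=P-O;q=np.stack([d@X,d@Y,d[...,2]],-1);rgb=s['pixels'].astype(int);n=(abs(q[...,0])<.11)&(abs(q[...,1])<.04)
for m in (n&(rgb[...,0]>90)&(rgb[...,1]<60),n&(q[...,0]<.0)&(q[...,2]>.1)&(q[...,2]<.15)):
  if m.sum():print(m.sum(),np.percentile(q[m],[3,50,97],axis=0).round(3).tolist())"
```

```text
t 2.8333 case 0.0077 0.0016 0.1577 F [ 0.1  -0.35  0.79] gap -0.0019246315306924698 q [ 0.2   0.6   1.54 -0.    1.01 -1.77]
(0.009, 0.002, 0.12) travel [-0.0017  0.0005  0.0471] turn [ 0.     -0.0001  0.0017]
99 [[0.042, -0.012, 0.064], [0.051, -0.001, 0.067], [0.06, 0.014, 0.07]]
108 [[-0.026, -0.006, 0.102], [-0.02, -0.003, 0.123], [-0.015, 0.008, 0.136]]
```

View pics/s3.png

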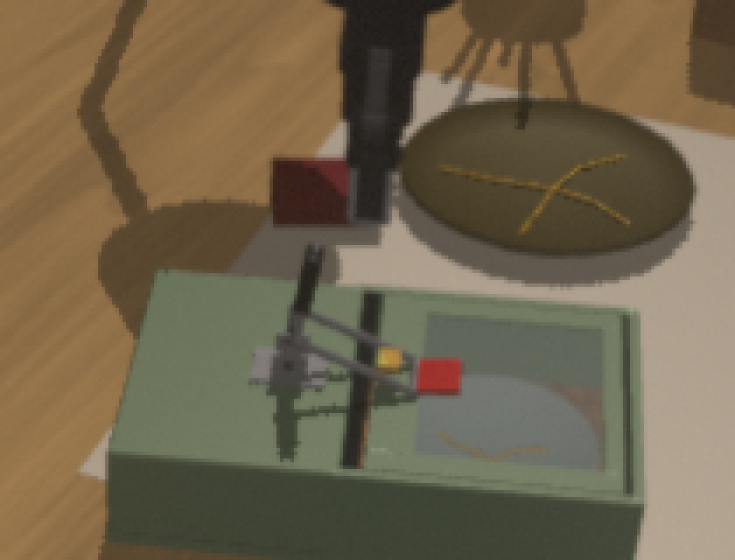

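The claw lies flat with its bar at (412,375), just past the brass lip at (390,358), and the lever still stands. I descend in front of the lever and compute the arc.

Request:
{"method": "apply_moves", "body": {
  "claw": [-1,-1,-1,-1],
  "travel": [
    [-0.005,0,0.03],
    [-0.005,0,0.045],
    [-0.005,0,0.045],
    [-0.005,0,0.045]
  ],
  "turn": [
    [0,0,0],
    [0,0,0],
    [0,0,0],
    [0,0,0]
  ]
}}

```text
t: 3.22
tcp_pos: [0.568, 0.2308, 0.1207]
tool_rot: [-0.2, 0.98, -0.0, -0.002]
force: [0.6, -1.2, 0.5]
finger_gap: 0.002
gripper_force: 0.0
```

```bash
python3 -c "
from h import *
where()
for th in [-.15,0,.2,.4,.6,.8,1.0,1.2,1.3,1.4,1.5,1.57]:
  r=.052;w=.011;print(th,end=' ');go(round(-.03-r*np.sin(th)+.0045*np.cos(th)+w,4),.002,round(.07+r*np.cos(th)+.0045*np.sin(th),4))"
```

```text
t 3.2167 case 0.011 0.0018 0.1207 F [ 0.57 -1.16  0.46] gap 0.0016770009261307386 q [ 0.2   0.65  1.56 -0.    0.94 -1.77]
-0.15 (np.float64(-0.0068), 0.002, np.float64(0.1207)) travel [0.0222 0.0004 0.0001] turn [ 0.0002 -0.001   0.0017]
0 (np.float64(-0.0145), 0.002, np.float64(0.122)) travel [ 0.0319  0.0004 -0.0015] turn [ 0.0002 -0.001   0.0017]
0.2 (np.float64(-0.0249), 0.002, np.float64(0.1219)) travel [ 0.0449  0.0005 -0.0013] turn [ 0.0002 -0.001   0.0017]
0.4 (np.float64(-0.0351), 0.002, np.float64(0.1196)) travel [0.0576 0.0005 0.0016] turn [ 0.0002 -0.001   0.0017]
0.6 (np.float64(-0.0446), 0.002, np.float64(0.1155)) travel [0.0695 0.0006 0.0067] turn [ 0.0002 -0.001   0.0017]
0.8 (np.float64(-0.0532), 0.002, np.float64(0.1095)) travel [0.0802 0.0007 0.0143] turn [ 0.0002 -0.001   0.0017]
1.0 (np.float64(-0.0603), 0.002, np.float64(0.1019)) travel [0.089  0.0007 0.0238] turn [ 0.0002 -0.001   0.0017]
1.2 (np.float64(-0.0658), 0.002, np.float64(0.093)) travel [0.0959 0.0007 0.0349] turn [ 0.0002 -0.001   0.0017]
1.3 (np.float64(-0.0679), 0.002, np.float64(0.0882)) travel [0.0985 0.0007 0.041 ] turn [ 0.0002 -0.001   0.0017]
1.4 (np.float64(-0.0695), 0.002, np.float64(0.0833)) travel [0.1005 0.0008 0.0471] turn [ 0.0002 -0.001   0.0017]
1.5 (np.float64(-0.0706), 0.002, np.float64(0.0782)) travel [0.1018 0.0008 0.0535] turn [ 0.0002 -0.001   0.0017]
1.57 (np.float64(-0.071), 0.002, np.float64(0.0745)) travel [0.1023 0.0008 0.0581] turn [ 0.0002 -0.001   0.0017]
```

Request:
{"method": "apply_moves", "body": {
  "claw": [-1,-1,-1,-1,-1],
  "travel": [
    [0.022,0,0],
    [0.032,0,-0.001],
    [0.045,0,-0.001],
    [0.052,0,0],
    [0.058,0,0.002]
  ],
  "turn": [
    [0,0,0],
    [0,0,0],
    [0,0,0],
    [0,0,0],
    [0,0,0]
  ]
}}

```text
t: 3.63
tcp_pos: [0.5265, 0.2129, 0.1211]
tool_rot: [-0.2, 0.98, 0.0, 0.001]
force: [0.9, 1.6, 0.6]
finger_gap: 0.004
gripper_force: 0.4
```

Request:
{"method": "apply_moves", "body": {
  "claw": [-1,-1,-1,-1,-1],
  "travel": [
    [0.006,0,0.002],
    [0.012,0,0.005],
    [0.018,0,0.009],
    [0.023,0,0.013],
    [0.023,0,0.013]
  ],
  "turn": [
    [0,0,0],
    [0,0,0],
    [0,0,0],
    [0,0,0],
    [0,0,0]
  ]
}}

```text
t: 4.05
tcp_pos: [0.5086, 0.2053, 0.1091]
tool_rot: [-0.2, 0.98, -0.0, -0.001]
force: [0.4, -0.3, 1.8]
finger_gap: 0.003
gripper_force: 0.5
```

```bash
python3 -c "
from h import *
where()
for th in [1.0,1.2,1.4,1.57]:
  r=.052;w=.011;print(th,end=' ');go(round(-.03-r*np.sin(th)+.0045*np.cos(th)+w,4),.002,round(.07+r*np.cos(th)+.0045*np.sin(th),4))
s=snap('scene');a=s['pixels'][60:220,290:500,::-1];cv2.imwrite('pics/s4.png',cv2.resize(a,None,fx=3.5,fy=3.5,interpolation=3))"
```

```text
t 4.05 case -0.0537 0.0013 0.1091 F [ 0.37 -0.32  1.83] gap 0.0028160704849641196 q [ 0.18  0.6   1.73 -0.    0.81 -1.79]
1.0 (np.float64(-0.0603), 0.002, np.float64(0.1019)) travel [0.0082 0.0009 0.009 ] turn [ 0.     -0.0004  0.0017]
1.2 (np.float64(-0.0658), 0.002, np.float64(0.093)) travel [0.0151 0.0009 0.0201] turn [ 0.     -0.0004  0.0017]
1.4 (np.float64(-0.0695), 0.002, np.float64(0.0833)) travel [0.0197 0.0009 0.0323] turn [ 0.     -0.0004  0.0017]
1.57 (np.float64(-0.071), 0.002, np.float64(0.0745)) travel [0.0216 0.0009 0.0433] turn [ 0.     -0.0004  0.0017]
```

View pics/s4.png

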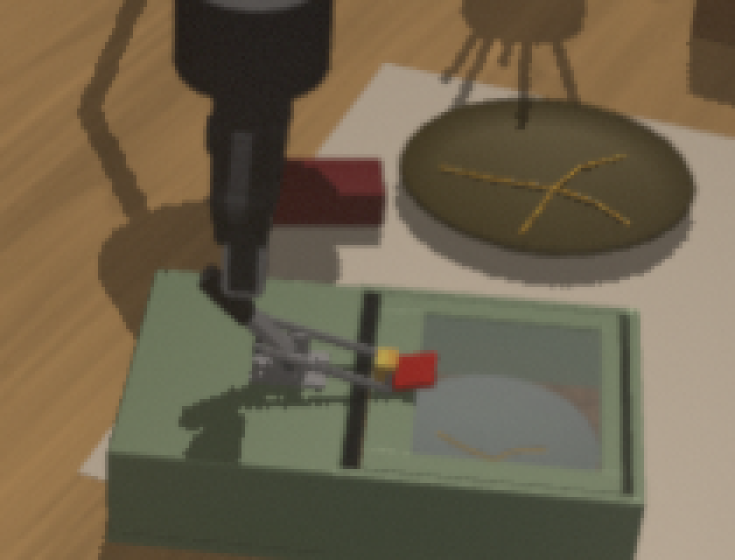

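The lever is about halfway over and the bar has slid under the brass lip at (388,358). I continue over and down.

Request:
{"method": "apply_moves", "body": {
  "claw": [-1,-1,-1,-1,-1],
  "travel": [
    [0.009,0,0.009],
    [0.013,0,0.015],
    [0.017,0,0.021],
    [0.02,0,0.027],
    [0.022,0,0.033]
  ],
  "turn": [
    [0,0,0],
    [0,0,0],
    [0,0,0],
    [0,0,0],
    [0,0,0]
  ]
}}

```text
t: 4.52
tcp_pos: [0.492, 0.1984, 0.0825]
tool_rot: [-0.2, 0.98, -0.0, -0.001]
force: [0.2, -0.5, -0.2]
finger_gap: -0.005
gripper_force: 0.0
```

Request:
{"method": "apply_moves", "body": {
  "claw": [-1,-1,-1,-1,-1],
  "travel": [
    [0.002,0,0.005],
    [0.002,0,0.01],
    [0.002,0,0.013],
    [0.002,0,0.013],
    [0.002,0,0.013]
  ],
  "turn": [
    [0,0,0],
    [0,0,0],
    [0,0,0],
    [0,0,0],
    [0,0,0]
  ]
}}

```text
t: 4.93
tcp_pos: [0.4907, 0.1979, 0.0744]
tool_rot: [-0.201, 0.98, -0.0, -0.001]
force: [-5.3, -2.2, 15.8]
finger_gap: 0.001
gripper_force: 7.8
```

```bash
python3 -c "
from h import *
where()
s=snap('scene');a=s['pixels'][60:220,290:500,::-1];cv2.imwrite('pics/s5.png',cv2.resize(a,None,fx=3.5,fy=3.5,interpolation=3))"
```

```text
t 4.9333 case -0.0731 0.0014 0.0744 F [-5.32 -2.21 15.76] gap 0.0005419486706112665 q [ 0.17  0.64  1.8  -0.    0.7  -1.8 ]
```

View pics/s5.png

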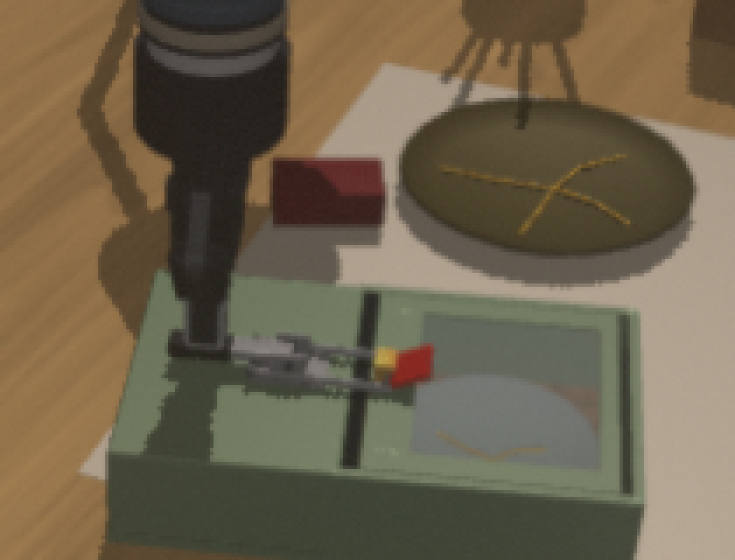

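The lever lies flat under the fingertips at (205,340) with the claw hooked at (388,362). The fingers meet the stop with 16 N, so I lift straight up and check.

Request:
{"method": "apply_moves", "body": {
  "claw": [-1,-1,-1,-1,-1],
  "travel": [
    [0,0,-0.04],
    [0,0,-0.09],
    [0,0,-0.14],
    [0,0,-0.14],
    [0,0,-0.14]
  ],
  "turn": [
    [0,0,0],
    [0,0,0],
    [0,0,0],
    [0,0,0],
    [0,0,0]
  ]
}}

```text
t: 5.4
tcp_pos: [0.4935, 0.1985, 0.1872]
tool_rot: [-0.2, 0.98, -0.0, 0.003]
force: [-0.1, -0.1, -0.2]
finger_gap: 0.002
gripper_force: 0.0
```

Request:
{"method": "apply_moves", "body": {
  "claw": [-1,-1,-1,-1,-1],
  "travel": [
    [0,0,0],
    [0,0,0],
    [0,0,0],
    [0,0,0],
    [0,0,0]
  ],
  "turn": [
    [0,0,0],
    [0,0,0],
    [0,0,0],
    [0,0,0],
    [0,0,0]
  ]
}}

```text
t: 5.82
tcp_pos: [0.4912, 0.198, 0.1838]
tool_rot: [-0.2, 0.98, 0.0, -0.001]
force: [-0.3, 0.6, -0.1]
finger_gap: -0.001
gripper_force: 0.0
```

```bash
python3 -c "
from h import *
where()
s=snap('scene');a=s['pixels'][60:220,290:500,::-1];cv2.imwrite('pics/s6.png',cv2.resize(a,None,fx=3.5,fy=3.5,interpolation=3))"
```

```text
t 5.8167 case -0.0725 0.0013 0.1838 F [-0.28  0.6  -0.12] gap -0.0007202359444494739 q [ 0.17  0.47  1.72 -0.    0.96 -1.8 ]
```

View pics/s6.png

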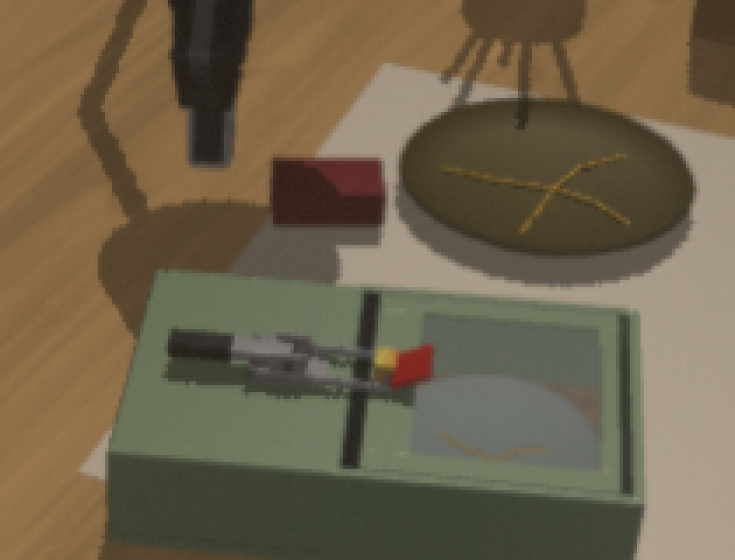

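With the tool clear, the lever stays flat at (200,346) and the claw stays hooked behind the keeper at (386,362).

```bash
python3 -c "
from station import manip
print(manip.sign_off())"
```

```text
the job is handed in; nothing more can be done
None
```

The sage-green case's latch is closed: I hooked the claw over the brass keeper first, then pressed the lever flat, and the latch stayed shut after the arm lifted clear; the indigo case was not touched, and the job is handed in.

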